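# Count three bars against the flip stop and into the bay

## Task

On the counting board, flip the stop down across the lane and slide the first three metal bars along the lane, tight together and square up against it. Then flip the stop right back over behind the fence and slide that batch of three on past the stop's place, tight together against the wall at the far end of the board. Slide the bars without lifting them, leave the last two bars where they stand, and do not disturb the other things on the table.

Things in the scene. Friction and masses are not known exactly. Their poses are not given: they have to be found in the camera images.
- board: fixed counting board, dark plate 400 x 122 mm, top at z = 4 mm. Origin: on the table, on the lane's middle line; x along the lane away from the robot, y to the fence, z up. Plate from x = -206 to +194 mm. Lane 94 mm wide, open above: fence with inner face y = +47, top z = 30 mm; low rail with inner face y = -47, outer -53, top z = 14 mm
- stop_face (a point): point on the lane's middle line where the near face of the lowered stop stands (board x = 86, y = 0, z = 4 mm), axes as the board's. Three bars tight against the stop have their centres 12, 36 and 60 mm before it
- bay_end (a point): point on the lane's middle line at the inner face of the end wall (board x = 180, y = 0, z = 4 mm; wall top z = 28 mm), axes as the board's. Three bars tight against the wall have their centres 12, 36 and 60 mm before it, just past the stop's place
- stop (a joint): hinge of the flip stop, a steel blade 8 mm thick (along board x). 0 = down: blade across the lane from fence to beyond the rail, z 12 to 44 mm. Grows as it is raised towards the fence (1.6 = upright) to 2.8 = laid back behind the fence (end stop). Starts at 2.3 to 2.6. Stiff: stays where left, but sinks by its weight the last half radian down; takes about 1.5 N at its tab
- stop_hinge (a point): fixed point on the stop's hinge line, in the blade's mid-plane (board x = 90, y = 60, z = 38 mm); the line is parallel to board x; axes as the board's
- stop_handle (a point): middle of the black grip tab at the stop's free end: 8 mm thick (board x), 36 mm long, 24 mm high when down. At stop angle q it lies from stop_hinge by y = -124 cos q + 8 sin q, z = 124 sin q + 8 cos q (mm, board axes): when down outside the rail, 46 mm above the table. Can be pinched from above across its 8 mm at any angle and swung round the hinge
- bar_1: loose aluminium bar, 24 mm (own x, along the lane) x 88 mm (own y, across the lane) x 22 mm high, about 0.13 kg, with a screw hole near each end. Origin: centre of its underside. Number 1 of five identical bars in the lane counted from the stop, free gap to the next bar at least 30 mm (35 mm between third and fourth, 26 mm between fourth and fifth)
- bar_2: loose aluminium bar, 24 mm (own x, along the lane) x 88 mm (own y, across the lane) x 22 mm high, about 0.13 kg, with a screw hole near each end. Origin: centre of its underside. Number 2 of five identical bars in the lane counted from the stop, free gap to the next bar at least 30 mm (35 mm between third and fourth, 26 mm between fourth and fifth)
- bar_3: loose aluminium bar, 24 mm (own x, along the lane) x 88 mm (own y, across the lane) x 22 mm high, about 0.13 kg, with a screw hole near each end. Origin: centre of its underside. Number 3 of five identical bars in the lane counted from the stop, free gap to the next bar at least 30 mm (35 mm between third and fourth, 26 mm between fourth and fifth)
- bar_4: loose aluminium bar, 24 mm (own x, along the lane) x 88 mm (own y, across the lane) x 22 mm high, about 0.13 kg, with a screw hole near each end. Origin: centre of its underside. Number 4 of five identical bars in the lane counted from the stop, free gap to the next bar at least 30 mm (35 mm between third and fourth, 26 mm between fourth and fifth); must stay where it stands
- bar_5: loose aluminium bar, 24 mm (own x, along the lane) x 88 mm (own y, across the lane) x 22 mm high, about 0.13 kg, with a screw hole near each end. Origin: centre of its underside. Number 5 of five identical bars in the lane counted from the stop, free gap to the next bar at least 30 mm (35 mm between third and fourth, 26 mm between fourth and fifth); must stay where it stands
- tip_tin: bystander: round grey tin 62 mm across, 26 mm high, with brass wool; origin under its centre
- heat_sink: bystander: black finned heat sink 45 x 50 x 25 mm; origin under its centre
- blue_cap: bystander: round blue cap 36 mm across, 16 mm high; origin under its centre

How it is judged:
By the outcome, as a careful person would: the job done as asked, in the order asked, and still so for the second after the job is handed in, with the robot touching nothing.
It also fails if it takes over 72 s, if anything falls off the work surface, if the arm or the gripper's body presses on something with over 40 N, if the wrist force passes 120 N, or if a joint passes its speed limit or range.

## Robot

A 7-joint arm with a two-finger parallel gripper is mounted at the origin on a cart in front of the work surface, level with it; the furniture and walls round the work are solid. World frame = base frame: x ahead of the robot, y to its left, z up, the work surface at z = 0. Lengths are in m, angles in rad, forces in N, time in s.
With the tool pointing down it reaches from about 0.425 to 0.925 m from the base axis. Payload 6.8 kg.
Tool frame: the origin (TCP) lies at the very end of the fingers, on their centre line; the grasp point (between the pads) lies grasp_offset behind it (grasp_offset is the distance from the TCP to the grasp point, in m); z points along the fingers, y is the direction in which the jaws open and shut (so a half turn about z gives the same grasp; the last joint's range is limited). The gripper opens to 85 mm and grips with 20 to 120 N. Pads are 22 mm wide; open, the fingers measure 114 mm over their backs; the gripper's body (76 mm by 85 mm) begins 54 mm behind the grasp point. The pads swing forward as they close: fully open they stand 13 mm farther back than shut.
Start: joints at [1.021, 0.477, 0.022, 1.555, -0.011, 1.109, -0.083], TCP at [0.289, -0.61, 0.231] pointing down, gripper open.
Joint ranges: [-2.96, 2.96], [-0.34, 2.1], [-1.41, 1.46], [0.24, 2.44], [-1.37, 4.51], [0.17, 1.92], [-2.96, 2.96]. Speed limits (rad/s): [2.39, 2.39, 3.14, 3.14, 3.14, 3.14, 3.14].

## Interface

Orientations are given as a unit quaternion [w, x, y, z].
In Python, from station import * gives the robot as it stands.
- The arm moves only by the shell command python3 -m handwheel 'ROWS' [FORCE]. ROWS is JSON, one flat list of numbers, 7 for each row, row after row: the shift along the world's x, y, z in cm, then the turn, a rotation vector about the world's x, y, z in degrees, then the opening, from 0 (shut) to 1 (fully open). In form: [tx, ty, tz, ax, ay, az, fingers, tx, ty, tz, ax, ay, az, fingers, ...]. A call has 1 to 8 rows; each row is the pose to reach, as a shift and turn from the pose measured when the call began; what a row does not reach only later rows make up. A row lasts 1/12 s, in which the tool goes at most 41.7 mm and 7.16 degrees, less where a joint would pass 70% of its speed; a pose out of reach is approached as far as the arm can. A call with a gripper value outside its range is refused whole. The fingers move at their own pace and stop on an object; FORCE is the grip in N (left out, the last holds). Time passes only in rows, so rows that repeat a pose let the fingers close. It gives the time, the measured TCP pose, the force and the opening at its end, in the units of the state.
- get_obs(): the state, without advancing time (a new reading comes with each control period).
- read_camera(name): name is "scene" or "top"; returns the picture (480x640x3 uint8, red, green, blue); there is no depth.
- camera_info(name): a dict with "fx", "fy", "cx", "cy" (pixels), "R" (3x3) and "t" (3): a world point X has camera coordinates R X + t. Camera axes: x right, y down, z forward; pixel columns grow to the right and rows downward; lengths in m; the calibration is good to about 2 mm. A picture is of the moment at which its call begins. camera_info takes no time and is no camera call.
- hand_in(): hands the job in, once; it reports no verdict.
The state is a dict: "t": time; "q": joint angles; "joint_vel": joint speeds; "joint_torque": joint torques, N m; "eef_pos": TCP position; "tool_rot": TCP orientation; "contact_force": force on the tool from outside, world axes, zero at the start; "torque": the same for the moment, N m; "gripper_width": opening from 0.0 (shut) to 1.0 (fully open).
Only numpy, scipy, OpenCV 4.12 (cv2) and the standard library are available. Lean on these libraries where they do the work, as an engineer would, in place of code of your own. Each camera call takes 0.05 s, during which the arm holds its last target. There are 200 camera calls.

## Working session

There is one attempt and no reset: what is moved stays moved. The work goes in short steps, Python scripts to look and compute and a shell command to move; the robot and the scene stay as the last step left them, time stands still between calls to the robot, and variables do not carry over. Pictures are saved under pics/ and viewed, on a budget of 10 in all, crops included, one or two more only if the job needs it, and the job is handed in when it is done.

```bash
mkdir -p pics; python3 - <<'E'
from station import *
import cv2,numpy as np
for n in("top","scene"):
    cv2.imwrite(f"pics/{n}0.png",read_camera(n)[:,:,::-1]); c=camera_info(n); print(n,{k:np.round(v,4).tolist() for k,v in c.items()})
o=get_obs();print(o)
try: print(grasp_offset)
except Exception as e: print(e)
E
ls
```

```text
top {'fx': 622.6754, 'fy': 622.6754, 'cx': 329.8839, 'cy': 226.2264, 'R': [[-0.0133, -0.9998, 0.014], [-0.9831, 0.0106, -0.1829], [0.1827, -0.0162, -0.983]], 't': [0.0669, 0.4794, 1.3195]}
scene {'fx': 537.7177, 'fy': 537.7177, 'cx': 314.784, 'cy': 244.6316, 'R': [[-0.5809, -0.8138, -0.0161], [-0.4627, 0.3464, -0.816], [0.6697, -0.4666, -0.5778]], 't': [0.3237, 0.2579, 0.8865]}
{'t': 0.1, 'q': array([ 1.02089231,  0.47774129,  0.02232439,  1.55633854, -0.01151643,
        1.10931487, -0.08312328]), 'joint_vel': array([ 0.00102771, -0.00238782, -0.00125241, -0.0021763 ,  0.00028645,
        0.00018548, -0.00049139]), 'joint_torque': array([ 4.17758900e-03, -5.97759247e+01,  1.61330581e+00, -2.81955940e+01,
        1.27351354e-02,  5.02491122e-03, -2.87786179e-06]), 'eef_pos': array([ 0.28838634, -0.60970202,  0.23041252]), 'tool_rot': array([-8.04540642e-04,  9.75699231e-01,  2.19112550e-01, -2.31685615e-04]), 'contact_force': array([ 0.43407714,  0.22478947, -0.23159842]), 'torque': array([0.00650347, 0.03396455, 0.00633668]), 'gripper_width': 0.9990747231650233}
0.0187
pics
```

View pics/top0.png

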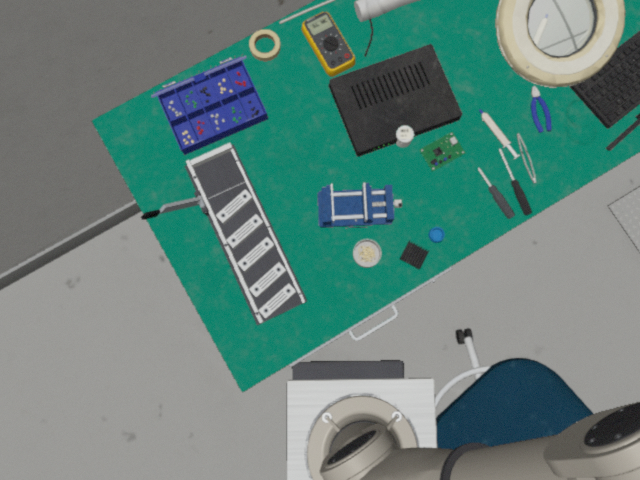

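View pics/scene0.png

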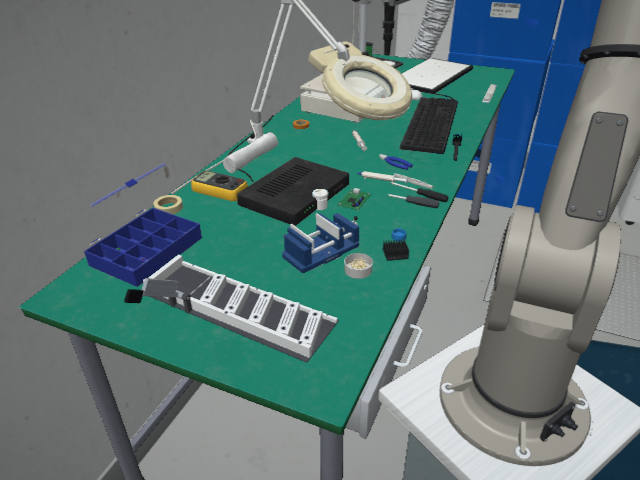

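The top view shows the board with its near end around (280,310) and its far end around (210,150). The fence is on the left, the stop is laid back to (150,215), and the bars are at about (277,300), (266,278), (254,253), (244,231) and (234,206). I'll enlarge this for the board fit.

```bash
python3 - <<'E'
import cv2
a=cv2.imread("pics/top0.png")[135:330,130:320]
cv2.imwrite("pics/crop1.png",cv2.resize(a,None,fx=3,fy=3,interpolation=cv2.INTER_CUBIC))
E
```

```text
(no output)
```

View pics/crop1.png

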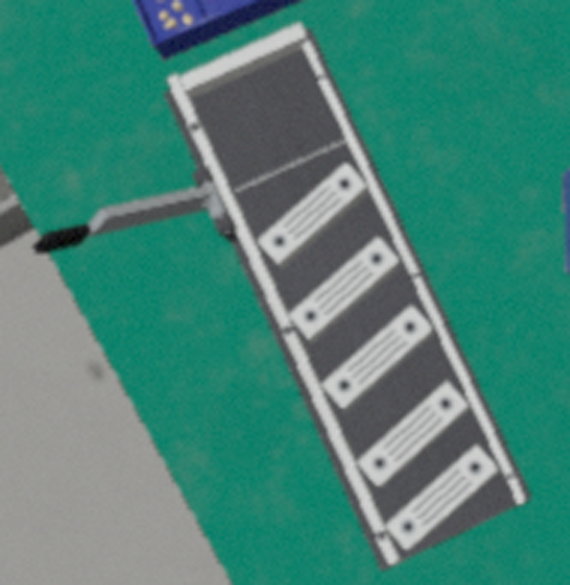

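```bash
cat > h.py <<'E'
import numpy as np,cv2
from station import *
def proj(n,X):
    c=camera_info(n);P=np.atleast_2d(X)@np.array(c["R"]).T+np.array(c["t"])
    return np.c_[c["fx"]*P[:,0]/P[:,2]+c["cx"],c["fy"]*P[:,1]/P[:,2]+c["cy"]]
def ray(n,uv,z):
    c=camera_info(n);R=np.array(c["R"]);t=np.array(c["t"]);C=-R.T@t
    d=np.c_[(np.atleast_2d(uv)-[c["cx"],c["cy"]])/[c["fx"],c["fy"]],np.ones(len(np.atleast_2d(uv)))]@R
    return C+d*((z-C[2])/d[:,2:])
def b2w(p,X):
    c,s=np.cos(p[2]),np.sin(p[2]);X=np.atleast_2d(X)/1000.
    return np.c_[p[0]+c*X[:,0]-s*X[:,1],p[1]+s*X[:,0]+c*X[:,1],X[:,2]]
def w2b(p,X):
    c,s=np.cos(p[2]),np.sin(p[2]);d=np.atleast_2d(X)[:,:2]-p[:2]
    return 1000*np.c_[c*d[:,0]+s*d[:,1],-s*d[:,0]+c*d[:,1]]
E
cat > fit.py <<'E'
from h import *
from scipy.optimize import minimize
from scipy.ndimage import map_coordinates
g={n:cv2.cvtColor(cv2.imread(f"pics/{n}0.png"),cv2.COLOR_BGR2GRAY).astype(float) for n in("top","scene")}
a=np.array([281.7,311.7]);b=np.array([210,155.])
A=ray("top",a,.01)[0];B=ray("top",b,.028)[0];yaw=np.arctan2(*(B-A)[1::-1]);p0=np.array([*(A+(B-A)*206/392)[:2],yaw]);print(p0)
L=lambda q,r,n:np.linspace(q,r,n)
# edge, dark-side offset (board mm)
ED={"rail_in":(L([-200,-47,14],[175,-47,14],150),[0,3,0]),"rail_out":(L([-200,-53,14],[175,-53,14],150),[0,-2.5,0]),
"fence":(L([-200,47,4],[175,47,4],150),[0,-3,0]),"wall":(L([180,-40,28],[180,40,28],40),[-3,0,0]),"near":(L([-206,-45,4],[-206,45,4],40),[3,0,0])}
def score(p,n):
    s=0
    for k,(X,o) in ED.items():
        if n=="scene" and k in("rail_in","rail_out"):pass
        I=[map_coordinates(g[n],proj(n,b2w(p,X+f*np.array(o)))[:,::-1].T,order=1) for f in(1,-1)]
        s+=np.mean(np.clip(I[1]-I[0],-80,80))*(2 if k in("wall","near") else 1)
    return s
for n in("top","scene"):
    best=None
    for dx in(-.01,0,.01):
     for dy in(-.008,0,.008):
      for dr in(-.04,0,.04):
        r=minimize(lambda v:-score(p0+v*[.01,.01,.05],n),[dx*100,dy*100,dr*20],method="Nelder-Mead")
        if best is None or r.fun<best[0]:best=(r.fun,p0+r.x*[.01,.01,.05])
    print(n,best)
    if n=="top":p=best[1]
out=[]
for n,(x0,x1,y0,y1,f) in {"top":(130,320,135,330,3),"scene":(120,345,245,370,2)}.items():
    im=cv2.resize(cv2.imread(f"pics/{n}0.png")[y0:y1,x0:x1],None,fx=f,fy=f,interpolation=cv2.INTER_CUBIC)
    for X,o in ED.values():
        q=((proj(n,b2w(p,X[[0,-1]]))-[x0,y0]+.5)*f).astype(int);cv2.line(im,q[0].tolist(),q[1].tolist(),(0,0,255),1)
    for th in(2.2,2.4,2.6):
        X=[90,60-124*np.cos(th)+8*np.sin(th),38+124*np.sin(th)+8*np.cos(th)]
        q=((proj(n,b2w(p,X))-[x0,y0]+.5)*f).astype(int)[0];cv2.circle(im,q.tolist(),2,(0,255,255),-1)
    out.append(im)
h=max(i.shape[0] for i in out)
out=[cv2.copyMakeBorder(i,0,h-i.shape[0],0,0,0) for i in out]
o=np.hstack(out);cv2.imwrite("pics/ov1.png",cv2.resize(o,None,fx=min(1,800/o.shape[1]),fy=min(1,800/o.shape[1])))
np.save("p.npy",p)
E
python3 fit.py
```

```text
[0.48250019 0.25295414 0.42855213]Traceback (most recent call last):
  File "fit.py", line 23, in <module>
    r=minimize(lambda v:-score(p0+v*[.01,.01,.05],n),[dx*100,dy*100,dr*20],method="Nelder-Mead")
    res = _minimize_neldermead(fun, x0, args, callback, bounds=bounds,
                               **options)
    fxe = func(xe)
    fx = function(np.copy(x), *(wrapper_args + args))
  File "fit.py", line 23, in <lambda>
    r=minimize(lambda v:-score(p0+v*[.01,.01,.05],n),[dx*100,dy*100,dr*20],method="Nelder-Mead")
                         ~~~~~^^^^^^^^^^^^^^^^^^^^^^
  File "fit.py", line 15, in score
    I=[map_coordinates(g[n],proj(n,b2w(p,X+f*np.array(o)))[:,::-1].T,order=1) for f in(1,-1)]
                            ~~~~^^^^^^^^^^^^^^^^^^^^^^^^^^
  File "h.py", line 4, in proj
    c=camera_info(n);P=np.atleast_2d(X)@np.array(c["R"]).T+np.array(c["t"])
ValueError: time passes only in moves, steps and waits
```

```bash
sed -i 's/^from station import \*/from station import *\nimport functools\ncamera_info=functools.cache(camera_info)/' h.py; python3 fit.py
```

```text
[0.48250019 0.25295414 0.42855213]
top (np.float64(-401.1051171303611), array([0.48349869, 0.25321129, 0.43455736]))
scene (np.float64(-331.3247104744672), array([0.4798654 , 0.25234362, 0.43589194]))
```

View pics/ov1.png

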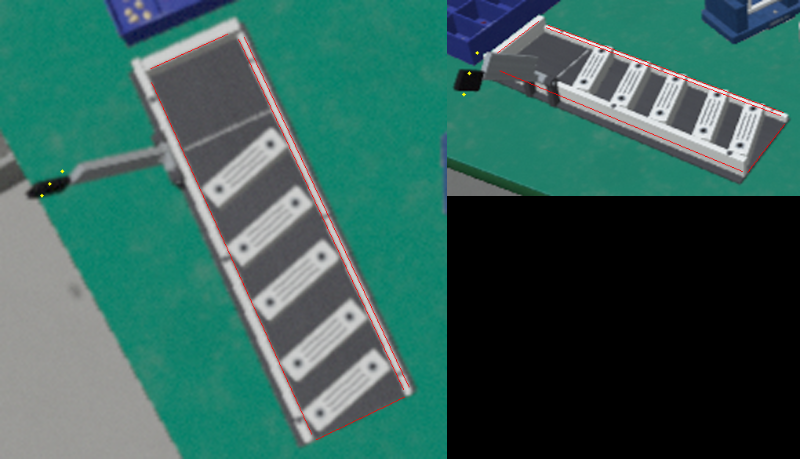

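The overlay matches the board edges in both views, and the tab sits at about q = 2.45. Next I'll measure the bars and work out the tab's position.

```bash
cat > bars.py <<'E'
from h import *
import sys
p=np.array([.4825,.253,.435]);np.save("p.npy",p)
def bars(img,zt=26,show=None):
    # rectified board view 1px=0.5mm at bar top
    xs,ys=np.meshgrid(np.arange(-206,180,.5),np.arange(-44.5,44.5,.5))
    uv=proj("top",b2w(p,np.c_[xs.ravel(),ys.ravel(),np.full(xs.size,zt)])).reshape(*xs.shape,2).astype(np.float32)
    r=cv2.remap(img,uv,None,cv2.INTER_CUBIC);g=cv2.cvtColor(r,cv2.COLOR_RGB2GRAY)
    m=((g>150)*255).astype(np.uint8);m=cv2.morphologyEx(m,cv2.MORPH_CLOSE,np.ones((9,9)));m=cv2.morphologyEx(m,cv2.MORPH_OPEN,np.ones((9,9)))
    cs,_=cv2.findContours(m,cv2.RETR_EXTERNAL,cv2.CHAIN_APPROX_NONE)
    for c in sorted(cs,key=lambda c:-cv2.boundingRect(c)[0]):
        if cv2.contourArea(c)<1000:continue
        (cx,cy),(w,h),a=cv2.minAreaRect(c)
        if w>h:w,h,a=h,w,a-90
        print("bar x %.1f y %.1f  %.1f x %.1f ang %.1f"%(cx/2-206,cy/2-44.5,w/2,h/2,a))
    if show:cv2.imwrite(show,r[:,:,::-1])
if __name__=="__main__":
    if sys.argv[1]=="f":bars(cv2.imread(sys.argv[2])[:,:,::-1].copy())
    else:
        im=read_camera("top");cv2.imwrite(f"pics/{sys.argv[2]}.png",im[:,:,::-1]);bars(im,show=f"pics/{sys.argv[2]}_r.png");print(get_obs()["t"])
E
cat > st.py <<'E'
from h import *
# state in board frame (mm), tool yaw relative to the board (deg)
from scipy.spatial.transform import Rotation as R
p=np.load("p.npy");o=get_obs();w=o["tool_rot"];M=R.from_quat([*w[1:],w[0]]).as_matrix()
c,s=np.cos(p[2]),np.sin(p[2]);f=o["contact_force"]
print("t %.2f w %s board %s z %.1f yaw_rel %.1f tilt %.1f F_board %.1f %.1f %.1f grip %.3f q %s"%(o["t"],np.round(o["eef_pos"],4),np.round(w2b(p,o["eef_pos"])[0],1),o["eef_pos"][2]*1000,np.degrees(np.arctan2(M[1,0],M[0,0])-p[2]),np.degrees(np.arccos(-M[2,2])),c*f[0]+s*f[1],-s*f[0]+c*f[1],f[2],o["gripper_width"],np.round(o["q"],2)))
E
cat > go.py <<'E'
from h import *
import sys
# shift in cm (world) from the present TCP to board points x,y,z mm (triples)
p=np.load("p.npy");o=get_obs()["eef_pos"]
for X in np.array(sys.argv[1:],float).reshape(-1,3):print(X,np.round(100*(b2w(p,X)[0]-o),2))
E
python3 bars.py f pics/top0.png; python3 st.py; q=2.45; python3 go.py 90 160.6 160 90 160.6 92
```

```text
bar x 54.6 y -1.6  25.1 x 92.8 ang 17.3
bar x -6.8 y 0.6  25.2 x 92.2 ang 16.5
bar x -64.0 y -0.7  25.1 x 92.0 ang 16.7
bar x -126.7 y -0.3  25.2 x 92.2 ang 16.8
bar x -177.7 y -0.1  25.1 x 91.8 ang 15.9
t 0.10 w [ 0.2884 -0.6097  0.2304] board [-539.6 -700.6] z 230.4 yaw_rel 0.4 tilt 0.1 F_board 0.5 0.0 -0.2 grip 0.999 q [ 1.02  0.48  0.02  1.56 -0.01  1.11 -0.08]
[ 90.  160.6 160. ] [ 20.81 104.63  -7.04]
[ 90.  160.6  92. ] [ 20.81 104.63 -13.84]
```

```bash
python3 -m handwheel '[4,3,1,0,0,7,0.4, 8,6,2,0,0,14,0.4, 12,9,2,0,0,21,0.4, 15.5,11.5,2,0,0,28,0.4, 18,14.5,2,0,0,35,0.4, 20,18,2,0,0,42,0.4, 22,21.5,2,0,0,49,0.4, 24,25,2,0,0,56,0.4]' 20
python3 -m handwheel '[2,3.5,0,0,0,7,0.4, 4,7,0,0,0,14,0.4, 6,10.5,0,0,0,21,0.4, 7,14,0,0,0,28,0.4, 8,18,0,0,0,34,0.4, 8,22,0,0,0,34,0.4, 8,26,0,0,0,34,0.4, 8,30,0,0,0,34,0.4]'; python3 st.py; python3 go.py 90 160.6 160 90 160.6 92
```

```text
t: 0.77
eef_pos: [0.519, -0.3751, 0.25]
tool_rot: [-0.001, 0.757, 0.654, -0.001]
contact_force: [0.9, 0.0, -0.2]
gripper_width: 0.404
t: 1.43
eef_pos: [0.5985, -0.0734, 0.2495]
tool_rot: [-0.001, 0.532, 0.846, -0.001]
contact_force: [0.9, -0.5, 0.6]
gripper_width: 0.4
t 1.43 w [ 0.5985 -0.0734  0.2495] board [ -32.3 -344.9] z 249.5 yaw_rel 90.7 tilt 0.2 F_board 0.6 -0.8 0.6 grip 0.400 q [ 0.39  0.39 -0.49  1.69  0.2   1.12  0.29]
[ 90.  160.6 160. ] [-10.21  50.99  -8.95]
[ 90.  160.6  92. ] [-10.21  50.99 -15.75]
```

```bash
python3 -m handwheel '[0,4,0,0,0,0,0.4, 0,8,0,0,0,0,0.4, 0,12,0,0,0,0,0.4, 0,16,0,0,0,0,0.4, 0,20,0,0,0,0,0.4, -0.5,24,0,0,0,0,0.4, -1,28,0,0,0,0,0.4, -2,32,0,0,0,0,0.4]'
python3 -m handwheel '[-2,3,0,0,0,0,0.4, -4,6.5,-1,0,0,0,0.4, -6,10,-3,0,0,0,0.4, -7,14,-5,0,0,0,0.4, -8,18,-7,0,0,0,0.4, -8.2,19,-9,0,0,0,0.4, -8.2,19,-9,0,0,0,0.4]'; python3 st.py; python3 go.py 90 160.6 160 90 160.6 92
python3 - <<'E'
from h import *
im=[]
for n,(x0,x1,y0,y1,f) in {"top":(100,240,160,260,3),"scene":(90,220,230,330,3)}.items():
    im.append(cv2.resize(read_camera(n)[y0:y1,x0:x1,::-1],None,fx=f,fy=f,interpolation=cv2.INTER_CUBIC))
cv2.imwrite("pics/tab1.png",cv2.resize(np.hstack(im),(794,294)))
E
```

```text
t: 2.1
eef_pos: [0.5785, 0.2481, 0.249]
tool_rot: [-0.001, 0.533, 0.846, -0.001]
contact_force: [1.0, -0.0, 0.9]
gripper_width: 0.4
t: 2.68
eef_pos: [0.4905, 0.442, 0.1538]
tool_rot: [-0.004, 0.529, 0.848, -0.004]
contact_force: [-1.1, -1.0, -1.3]
gripper_width: 0.398
t 2.68 w [0.4905 0.442  0.1538] board [ 86.9 168. ] z 153.8 yaw_rel 91.1 tilt 0.6 F_board -1.5 -0.4 -1.3 grip 0.398 q [-0.42  0.6  -0.58  1.62  0.36  1.04 -0.65]
[ 90.  160.6 160. ] [ 0.59 -0.54  0.62]
[ 90.  160.6  92. ] [ 0.59 -0.54 -6.18]
```

View pics/tab1.png

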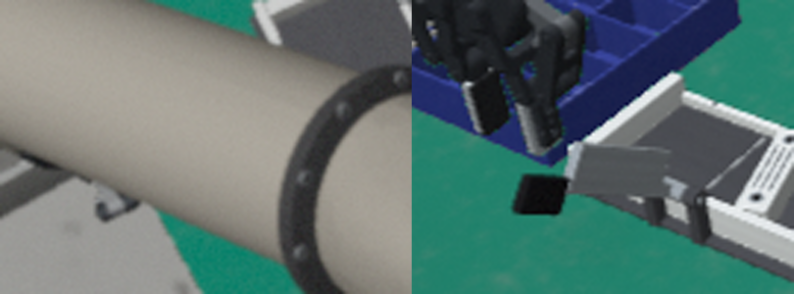

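In the scene view, the open fingers at about (510,110) straddle the plane of the tab at (540,195). I'll correct the position, then descend and pinch.

```bash
python3 -m handwheel '[0.6,-0.5,0,0,0,-1,0.4, 0.6,-0.5,-2,0,0,-1,0.4, 0.6,-0.5,-4,0,0,-1,0.4, 0.6,-0.5,-6,0,0,-1,0.4, 0.6,-0.5,-6.2,0,0,-1,0.4, 0.6,-0.5,-6.2,0,0,-1,0.4]'; python3 st.py
python3 -m handwheel '[0,0,0,0,0,0,0.2, 0,0,0,0,0,0,0, 0,0,0,0,0,0,0, 0,0,0,0,0,0,0, 0,0,0,0,0,0,0, 0,0,0,0,0,0,0]' 25; python3 st.py
python3 - <<'E'
from h import *
im=[]
for n,(x0,x1,y0,y1,f) in {"scene":(90,250,230,350,4)}.items():
    im.append(cv2.resize(read_camera(n)[y0:y1,x0:x1,::-1],None,fx=f,fy=f,interpolation=cv2.INTER_CUBIC))
cv2.imwrite("pics/tab2.png",im[0])
E
```

```text
t: 3.28
eef_pos: [0.5026, 0.4308, 0.0952]
tool_rot: [-0.001, 0.541, 0.841, -0.004]
contact_force: [0.6, 0.2, -0.3]
gripper_width: 0.402
t 3.28 w [0.5026 0.4308 0.0952] board [ 93.2 152.8] z 95.2 yaw_rel 89.6 tilt 0.4 F_board 0.7 -0.1 -0.3 grip 0.402 q [-0.43  0.66 -0.54  1.66  0.4   0.94 -0.69]
t: 3.78
eef_pos: [0.5, 0.4296, 0.0959]
tool_rot: [-0.002, 0.54, 0.842, -0.006]
contact_force: [-9.1, -4.2, 2.1]
gripper_width: 0.086
t 3.78 w [0.5    0.4296 0.0959] board [ 90.3 152.8] z 95.9 yaw_rel 89.7 tilt 0.7 F_board -10.0 0.1 2.1 grip 0.086 q [-0.43  0.66 -0.54  1.66  0.4   0.94 -0.69]
```

View pics/tab2.png

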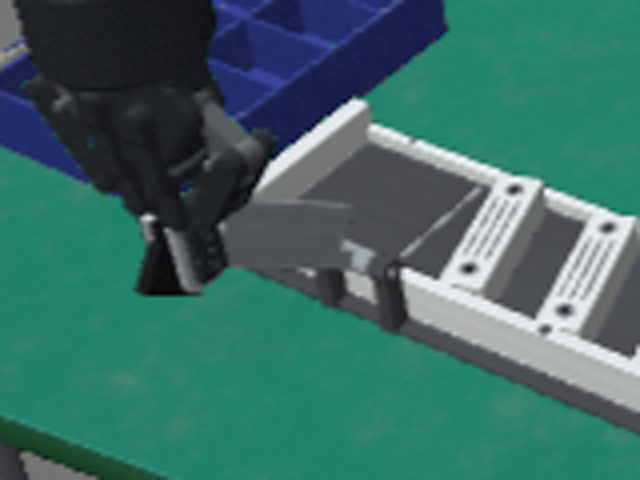

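The pads hold the tab at crop (180,270). The jaw centring agrees with board x = 90. I'll work out the arc next.

```bash
cat > arc.py <<'E'
from h import *
import sys
p=np.load("p.npy");o=get_obs()["eef_pos"];b=w2b(p,o)[0];g=np.array([b[1]-60,o[2]*1e3+18.7-38]);r=np.hypot(*g);f=np.degrees(np.arctan2(g[1],g[0]));print("r %.1f phi %.1f x %.1f"%(r,f,b[0]))
for a in map(float,sys.argv[1:]):
    X=[b[0],60+r*np.cos(np.radians(a)),38-18.7+r*np.sin(np.radians(a))];print(a,np.round(100*(b2w(p,X)[0]-o),1))
E
python3 arc.py 45 55 65 75 85 95 105 115 125 135 145 155 165 170 175
```

```text
r 120.3 phi 39.5 x 90.3
45.0 [ 0.3 -0.7  0.9]
55.0 [ 1.  -2.2  2.2]
65.0 [ 1.8 -3.8  3.2]
75.0 [ 2.6 -5.6  4. ]
85.0 [ 3.5 -7.5  4.3]
95.0 [ 4.4 -9.4  4.3]
105.0 [  5.2 -11.2   4. ]
115.0 [  6.1 -13.    3.2]
125.0 [  6.8 -14.7   2.2]
135.0 [  7.5 -16.1   0.9]
145.0 [  8.1 -17.4  -0.8]
155.0 [  8.5 -18.3  -2.6]
165.0 [  8.8 -19.   -4.5]
170.0 [  8.9 -19.2  -5.6]
175.0 [  9.  -19.3  -6.6]
```

```bash
python3 -m handwheel '[0.3,-0.7,0.9,0,0,0,0, 1,-2.2,2.2,0,0,0,0, 1.8,-3.8,3.2,0,0,0,0, 2.6,-5.6,4,0,0,0,0, 3.5,-7.5,4.3,0,0,0,0, 3.5,-7.5,4.3,0,0,0,0]'; python3 arc.py 95 105 115 125 135 145 155; python3 st.py
```

```text
t: 4.33
eef_pos: [0.5364, 0.3509, 0.1419]
tool_rot: [-0.001, 0.542, 0.84, -0.006]
contact_force: [-7.5, -2.5, 5.2]
gripper_width: 0.085
r 122.8 phi 87.2 x 90.1
95.0 [ 0.7 -1.5 -0. ]
105.0 [ 1.6 -3.4 -0.4]
115.0 [ 2.4 -5.3 -1.1]
125.0 [ 3.2 -6.9 -2.2]
135.0 [ 3.9 -8.4 -3.6]
145.0 [ 4.5 -9.7 -5.2]
155.0 [  4.9 -10.6  -7.1]
t 4.33 w [0.5364 0.3509 0.1419] board [90.1 66.1] z 141.9 yaw_rel 89.4 tilt 0.7 F_board -7.9 0.9 5.2 grip 0.085 q [-0.28  0.58 -0.56  1.68  0.36  1.   -0.54]
```

```bash
python3 -m handwheel '[0.7,-1.5,0,0,0,0,0, 1.6,-3.4,-0.4,0,0,0,0, 2.4,-5.3,-1.2,0,0,0,0, 3.2,-6.9,-2.3,0,0,0,0, 3.9,-8.4,-3.7,0,0,0,0, 4.5,-9.7,-5.3,0,0,0,0, 4.9,-10.6,-7.1,0,0,0,0, 4.9,-10.6,-7.1,0,0,0,0]'; python3 arc.py 160 165 170 175 178 180; python3 st.py
```

```text
t: 5.0
eef_pos: [0.5878, 0.2395, 0.0702]
tool_rot: [0.0, 0.545, 0.839, -0.008]
contact_force: [0.3, -7.1, 4.7]
gripper_width: 0.086
r 127.3 phi 156.4 x 89.8
160.0 [ 0.1 -0.3 -0.7]
165.0 [ 0.3 -0.6 -1.8]
170.0 [ 0.4 -0.8 -2.9]
175.0 [ 0.4 -0.9 -4. ]
178.0 [ 0.4 -1.  -4.6]
180.0 [ 0.4 -1.  -5.1]
t 5.00 w [0.5878 0.2395 0.0702] board [ 89.8 -56.7] z 70.2 yaw_rel 89.1 tilt 0.9 F_board -2.7 -6.5 4.7 grip 0.086 q [-0.12  0.65 -0.51  1.74  0.41  0.87 -0.4 ]
```

```bash
python3 -m handwheel '[0.1,0,-0.7,0,0,0,0, 0.2,-0.2,-1.8,0,0,0,0, 0.3,-0.4,-2.9,0,0,0,0, 0.3,-0.5,-3.8,0,0,0,0, 0.3,-0.5,-4.4,0,0,0,0, 0.3,-0.5,-4.4,0,0,0,0]'; python3 arc.py 180; python3 st.py
```

```text
t: 5.5
eef_pos: [0.5925, 0.2295, 0.0268]
tool_rot: [0.002, 0.546, 0.838, -0.01]
contact_force: [-0.1, -9.2, 1.9]
gripper_width: 0.083
r 127.9 phi 176.7 x 89.8
180.0 [ 0.  -0.  -0.7]
t 5.50 w [0.5925 0.2295 0.0268] board [ 89.8 -67.7] z 26.8 yaw_rel 88.9 tilt 1.1 F_board -4.0 -8.3 1.9 grip 0.083 q [-0.13  0.71 -0.48  1.76  0.45  0.8  -0.42]
```

The grasp point is at z = 45.5 mm against 46 mm expected, so the stop is down. I'll open, rise, turn to the bars' yaw and look.

```bash
python3 -m handwheel '[0,0,0,0,0,0,0.4, 0,0,0,0,0,0,0.4, 0,0,0,0,0,0,0.4, 0,0,4,0,0,0,0.4, 0,0,8,0,0,0,0.4, 0,0,12,0,0,0,0.4, -3,-3,13,0,0,-7,0.4, -6,-6,13,0,0,-14,0.4]'
python3 -m handwheel '[-3,-2,0,0,0,-7,0.6, -6,-4,0,0,0,-14,0.6, -9,-6,0,0,0,-21,0.6, -12,-7,0,0,0,-28,0.6, -14,-8,0,0,0,-35,0.6, -14,-8,0,0,0,-42,0.6, -14,-8,0,0,0,-49,0.6, -14,-8,0,0,0,-56,0.6]'; python3 st.py
python3 - <<'E'
from h import *
im=[]
for n,(x0,x1,y0,y1,f) in {"top":(120,320,130,330,2),"scene":(120,345,240,370,2)}.items():
    f=read_camera(n)[:,:,::-1];cv2.imwrite(f"pics/{n}3.png",f)
    i=cv2.resize(f[y0:y1,x0:x1],None,fx=2,fy=2,interpolation=cv2.INTER_CUBIC);im.append(cv2.copyMakeBorder(i,0,400-i.shape[0],0,0,0))
o=np.hstack(im);cv2.imwrite("pics/v3.png",cv2.resize(o,(800,int(400*800/o.shape[1]))))
E
python3 bars.py f pics/top3.png
```

```text
t: 6.17
eef_pos: [0.537, 0.1752, 0.1617]
tool_rot: [0.002, 0.645, 0.764, -0.005]
contact_force: [0.1, -1.3, -0.4]
gripper_width: 0.397
t: 6.83
eef_pos: [0.3971, 0.0958, 0.1627]
tool_rot: [0.0, 0.929, 0.37, -0.004]
contact_force: [-0.7, -0.6, 0.0]
gripper_width: 0.595
t 6.83 w [0.3971 0.0958 0.1627] board [-143.7 -106.6] z 162.7 yaw_rel 18.5 tilt 0.5 F_board -0.9 -0.3 0.0 grip 0.595 q [-0.01  0.16 -0.41  2.2   0.09  0.8  -1.29]
bar x 54.6 y -1.7  25.1 x 93.0 ang 17.3
bar x -6.8 y 0.6  25.2 x 92.2 ang 16.4
bar x -63.9 y -0.7  25.6 x 92.1 ang 16.2
bar x -126.7 y -0.3  25.2 x 92.2 ang 16.8
bar x -177.6 y -0.1  25.2 x 92.0 ang 15.8
```

View pics/v3.png

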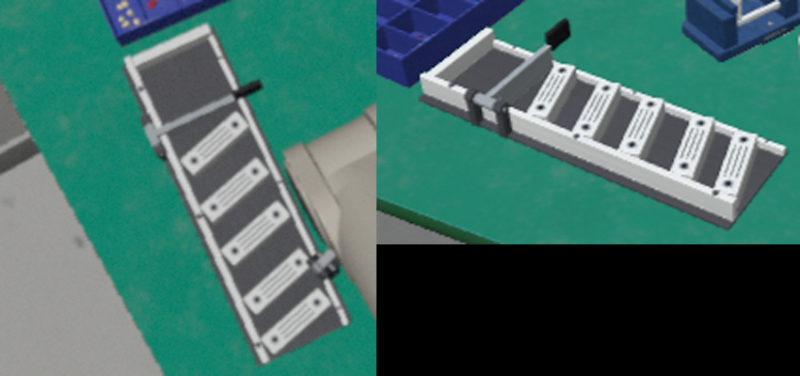

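The stop is down across the lane, the bars haven't moved and the gripper is clear beside the board. I'll insert into the gap between bars 3 and 4, centred at x ≈ -95 with yaw 16.5°.

```bash
python3 go.py -95.3 0 162 -95.3 0 60 -95.3 0 9
```

```text
[-95.3   0.  162. ] [-0.13 11.69 -0.06]
[-95.3   0.   60. ] [ -0.13  11.69 -10.26]
[-95.3   0.    9. ] [ -0.13  11.69 -15.36]
```

```bash
python3 -m handwheel '[-0.1,4,0,0,0,-2,0.5, -0.1,8,0,0,0,-2,0.5, -0.1,11.7,0,0,0,-2,0.5, -0.1,11.7,-4,0,0,-2,0.5, -0.1,11.7,-8,0,0,-2,0.5, -0.1,11.7,-10.3,0,0,-2,0.5, -0.1,11.7,-10.3,0,0,-2,0.5, -0.1,11.7,-10.3,0,0,-2,0.5]'; python3 st.py;  python3 go.py -95.3 0 60 -95.3 0 9
python3 - <<'E'
from h import *
i=read_camera("scene")[240:370,150:350,::-1];cv2.imwrite("pics/v4.png",cv2.resize(i,None,fx=3,fy=3,interpolation=cv2.INTER_CUBIC))
E
```

```text
t: 7.6
eef_pos: [0.3957, 0.2132, 0.0593]
tool_rot: [-0.0, 0.934, 0.357, -0.005]
contact_force: [0.2, -0.3, 0.7]
gripper_width: 0.5
t 7.60 w [0.3957 0.2132 0.0593] board [-95.5   0.5] z 59.3 yaw_rel 16.9 tilt 0.6 F_board 0.0 -0.3 0.7 grip 0.500 q [-0.28  0.41 -0.41  2.19  0.28  0.6  -1.74]
[-95.3   0.   60. ] [ 0.04 -0.04  0.07]
[-95.3   0.    9. ] [ 0.04 -0.04 -5.03]
```

View pics/v4.png

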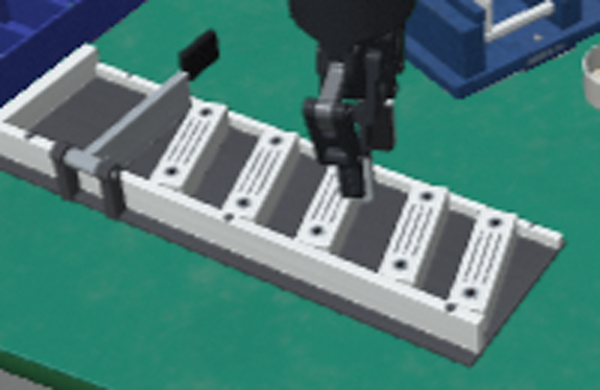

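The fingers hover over the gap between bars 3 and 4 (crop 350,190), aligned with the bars. I'll descend, then push slowly and square up as I go.

```bash
python3 -m handwheel '[0,0,-2,0,0,0,0.5, 0,0,-3.5,0,0,0,0.5, 0,0,-5,0,0,0,0.5, 0,0,-5,0,0,0,0.5]'; python3 st.py
python3 -m handwheel '[0.7,0.3,0,0,0,0,0.5, 1.3,0.6,0,0,0,-1,0.5, 1.8,0.8,0,0,0,-3,0.5, 2.4,1.1,0,0,0,-6,0.5, 2.9,1.4,0,0,0,-9,0.5, 3.5,1.6,0,0,0,-12,0.5, 4,1.9,0,0,0,-14.5,0.5, 4.5,2.1,0,0,0,-17,0.5]'; python3 st.py; python3 go.py -5 0 9 3 0 9
```

```text
t: 7.98
eef_pos: [0.3973, 0.2139, 0.0107]
tool_rot: [-0.0, 0.934, 0.357, -0.003]
contact_force: [-0.5, -0.8, 0.6]
gripper_width: 0.5
t 7.98 w [0.3973 0.2139 0.0107] board [-93.7   0.4] z 10.7 yaw_rel 16.9 tilt 0.4 F_board -0.8 -0.5 0.6 grip 0.500 q [-0.33  0.51 -0.36  2.21  0.36  0.49 -1.81]
t: 8.65
eef_pos: [0.4431, 0.2359, 0.0118]
tool_rot: [-0.001, 0.977, 0.213, -0.003]
contact_force: [-2.9, 1.5, 0.2]
gripper_width: 0.497
t 8.65 w [0.4431 0.2359 0.0118] board [-43.    1.1] z 11.8 yaw_rel -0.3 tilt 0.4 F_board -2.0 2.6 0.2 grip 0.497 q [-0.38  0.55 -0.28  2.1   0.28  0.54 -2.01]
[-5.  0.  9.] [ 3.49  1.5  -0.28]
[3. 0. 9.] [ 4.21  1.84 -0.28]
```

```bash
python3 -m handwheel '[0.6,0.2,-0.1,0,0,0.3,0.5, 1.1,0.45,-0.1,0,0,0.3,0.5, 1.7,0.7,-0.2,0,0,0.3,0.5, 2.2,0.9,-0.2,0,0,0.3,0.5, 2.8,1.2,-0.2,0,0,0.3,0.5, 3.3,1.4,-0.2,0,0,0.3,0.5, 3.3,1.4,-0.2,0,0,0.3,0.5]'; python3 st.py; python3 go.py 3 0 9; python3 bars.py c top5
python3 - <<'E'
from h import *
i=read_camera("scene")[240:370,150:350,::-1];cv2.imwrite("pics/v5.png",cv2.resize(i,None,fx=3,fy=3,interpolation=cv2.INTER_CUBIC))
E
```

```text
t: 9.23
eef_pos: [0.4778, 0.2508, 0.0102]
tool_rot: [-0.002, 0.976, 0.216, -0.002]
contact_force: [-0.7, -0.6, 1.3]
gripper_width: 0.495
t 9.23 w [0.4778 0.2508 0.0102] board [-5.2 -0.1] z 10.2 yaw_rel 0.0 tilt 0.3 F_board -0.8 -0.2 1.3 grip 0.495 q [-0.37  0.59 -0.28  2.01  0.28  0.58 -1.98]
[3. 0. 9.] [ 0.74  0.35 -0.12]
bar x 123.3 y -33.9  22.7 x 37.6 ang -65.4
bar x 128.2 y 24.9  21.6 x 58.5 ang 33.4
bar x -135.8 y 32.2  23.5 x 28.5 ang 90.0
bar x -186.4 y 30.7  25.0 x 27.8 ang 13.0
bar x -158.5 y -22.2  44.5 x 95.0 ang 90.0
9.2833
```

View pics/v5.png

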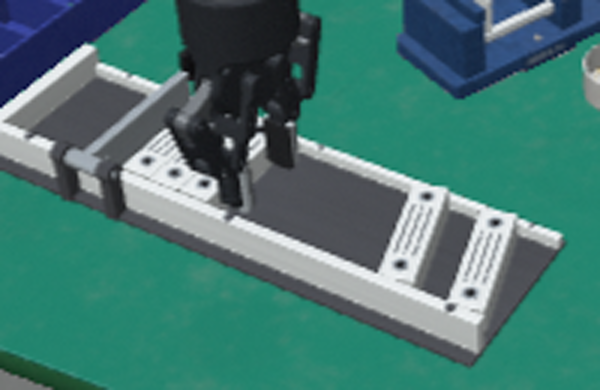

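The three bars stand together near the stop and bars 4 and 5 are untouched. I'll close the last few millimetres gently while watching the force.

```bash
python3 -m handwheel '[0.18,0.08,0,0,0,0,0.5, 0.36,0.17,0,0,0,0,0.5, 0.54,0.25,0,0,0,0,0.5, 0.63,0.29,0,0,0,0,0.5, 0.63,0.29,0,0,0,0,0.5]'; python3 st.py; python3 -m handwheel '[0.1,0.05,0,0,0,0,0.5, 0.2,0.09,0,0,0,0,0.5, 0.2,0.09,0,0,0,0,0.5]'; python3 st.py
```

```text
t: 9.75
eef_pos: [0.4828, 0.2524, 0.01]
tool_rot: [-0.001, 0.976, 0.216, -0.003]
contact_force: [-4.2, -2.1, 2.7]
gripper_width: 0.503
t 9.75 w [0.4828 0.2524 0.01  ] board [ 0.  -0.6] z 10.0 yaw_rel -0.0 tilt 0.4 F_board -4.7 -0.1 2.7 grip 0.503 q [-0.37  0.6  -0.28  2.    0.28  0.59 -1.98]
t: 10.0
eef_pos: [0.4837, 0.2528, 0.0098]
tool_rot: [-0.001, 0.976, 0.216, -0.004]
contact_force: [-5.6, -1.1, 3.7]
gripper_width: 0.502
t 10.00 w [0.4837 0.2528 0.0098] board [ 1.  -0.7] z 9.8 yaw_rel 0.0 tilt 0.5 F_board -5.5 1.4 3.7 grip 0.502 q [-0.37  0.6  -0.28  1.99  0.28  0.59 -1.98]
```

```bash
python3 -m handwheel '[0.2,0.09,0,0,0,0,0.5, 0.3,0.14,0,0,0,0,0.5, 0.4,0.18,0,0,0,0,0.5, 0.4,0.18,0,0,0,0,0.5]'; python3 st.py;  python3 -m handwheel '[0.2,0.09,0,0,0,0,0.5, 0.4,0.18,0,0,0,0,0.5, 0.4,0.18,0,0,0,0,0.5]'; python3 st.py
```

```text
t: 10.33
eef_pos: [0.4858, 0.2536, 0.0096]
tool_rot: [0.0, 0.976, 0.216, -0.006]
contact_force: [-8.4, -3.1, 5.8]
gripper_width: 0.5
t 10.33 w [0.4858 0.2536 0.0096] board [ 3.2 -0.9] z 9.6 yaw_rel 0.0 tilt 0.7 F_board -8.9 0.7 5.8 grip 0.500 q [-0.37  0.6  -0.28  1.99  0.28  0.6  -1.97]
t: 10.58
eef_pos: [0.4858, 0.2534, 0.009]
tool_rot: [0.002, 0.976, 0.216, -0.01]
contact_force: [-12.8, -5.5, 11.1]
gripper_width: 0.501
t 10.58 w [0.4858 0.2534 0.009 ] board [ 3.2 -1. ] z 9.0 yaw_rel 0.0 tilt 1.2 F_board -14.0 0.4 11.1 grip 0.501 q [-0.37  0.61 -0.28  1.98  0.27  0.61 -1.97]
```

The push stalled at x = 3.2 against 3 expected, so the bars are tight on the stop. I'll back off, rise and check.

```bash
python3 -m handwheel '[-0.9,-0.42,0,0,0,0,0.5, -1.8,-0.84,0,0,0,0,0.5, -1.8,-0.84,0,0,0,0,0.5, -1.8,-0.84,4,0,0,0,0.5, -1.8,-0.84,8,0,0,0,0.5, -1.8,-0.84,12,0,0,0,0.5, -1,-5,12,0,0,7,0.5, 0,-9,12,0,0,14,0.5]'
python3 -m handwheel '[0,-2,0,0,0,7,0.4, 1,-4,0,0,0,14,0.4, 2,-6,0,0,0,21,0.4, 4,-6,0,0,0,28,0.4, 6,-6,0,0,0,35,0.4, 6,-6,0,0,0,42,0.4, 6,-6,0,0,0,49,0.4, 6,-6,0,0,0,56,0.4]'; python3 st.py;python3 bars.py c top6;  python3 go.py 90 -65 90 90 -65 27
python3 - <<'E'
from h import *
im=[]
for n,(x0,x1,y0,y1) in {"top":(130,320,130,330),"scene":(150,350,230,370)}.items():
    i=cv2.resize(read_camera(n)[y0:y1,x0:x1,::-1],None,fx=2,fy=2,interpolation=cv2.INTER_CUBIC);im.append(cv2.copyMakeBorder(i,0,400-i.shape[0],0,0,0))
cv2.imwrite("pics/v6.png",np.hstack(im))
E
```

```text
t: 11.25
eef_pos: [0.4878, 0.1688, 0.1325]
tool_rot: [0.003, 0.942, 0.336, -0.005]
contact_force: [0.7, -1.3, -1.0]
gripper_width: 0.496
t: 11.92
eef_pos: [0.5491, 0.1086, 0.1328]
tool_rot: [0.005, 0.672, 0.741, -0.003]
contact_force: [-0.2, -0.4, -1.1]
gripper_width: 0.399
t 11.92 w [0.5491 0.1086 0.1328] board [  -0.4 -159. ] z 132.8 yaw_rel 70.6 tilt 0.7 F_board -0.4 -0.3 -1.1 grip 0.399 q [ 0.13  0.46 -0.56  1.9   0.33  0.87 -0.51]
bar x 50.5 y -1.5  73.0 x 86.0 ang 0.0
bar x -126.7 y -0.3  25.2 x 92.2 ang 16.8
bar x -177.6 y -0.1  25.1 x 91.8 ang 15.9
11.9667
[ 90. -65.  90.] [ 4.26 12.35 -4.27]
[ 90. -65.  27.] [  4.26  12.35 -10.57]
```

View pics/v6.png

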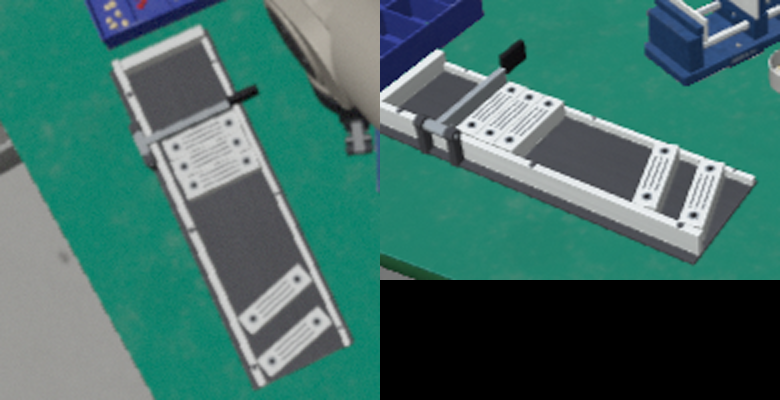

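Three bars form a tight, square block of 73 mm against the stop, and bars 4 and 5 are unchanged. I'll regrip the tab.

```bash
python3 -m handwheel '[1.5,4,0,0,0,7,0.4, 3,8,0,0,0,13,0.4, 4.3,12.3,0,0,0,19,0.4, 4.3,12.3,-2,0,0,19,0.4, 4.3,12.3,-4.3,0,0,19,0.4, 4.3,12.3,-4.3,0,0,19,0.4]'; python3 st.py; python3 go.py 90 -65 27
```

```text
t: 12.57
eef_pos: [0.5893, 0.2314, 0.0857]
tool_rot: [0.004, 0.545, 0.838, -0.004]
contact_force: [-0.4, -0.6, -0.7]
gripper_width: 0.403
t 12.57 w [0.5893 0.2314 0.0857] board [ 87.8 -64.6] z 85.7 yaw_rel 89.0 tilt 0.7 F_board -0.6 -0.4 -0.7 grip 0.403 q [-0.05  0.65 -0.59  1.74  0.46  0.9  -0.43]
[ 90. -65.  27.] [ 0.22  0.06 -5.87]
```

```bash
python3 -m handwheel '[0.2,0.05,-2,0,0,0.5,0.4, 0.2,0.05,-4,0,0,0.5,0.4, 0.2,0.05,-5.8,0,0,0.5,0.4, 0.2,0.05,-5.8,0,0,0.5,0.4, 0.2,0.05,-5.8,0,0,0.5,0.2, 0.2,0.05,-5.8,0,0,0.5,0, 0.2,0.05,-5.8,0,0,0.5,0, 0.2,0.05,-5.8,0,0,0.5,0]' 25; python3 -m handwheel '[0,0,0,0,0,0,0, 0,0,0,0,0,0,0]'; python3 st.py; python3 arc.py 172 166 158 149 140 130 120 110 100 90
```

```text
t: 13.23
eef_pos: [0.5919, 0.2319, 0.0294]
tool_rot: [0.005, 0.541, 0.841, -0.004]
contact_force: [-4.0, -1.4, 5.5]
gripper_width: 0.085
t: 13.4
eef_pos: [0.5919, 0.2318, 0.0299]
tool_rot: [0.005, 0.541, 0.841, -0.004]
contact_force: [-1.8, -0.4, -1.6]
gripper_width: 0.086
t 13.40 w [0.5919 0.2318 0.0299] board [ 90.2 -65.3] z 29.9 yaw_rel 89.5 tilt 0.7 F_board -1.8 0.4 -1.6 grip 0.086 q [-0.08  0.72 -0.56  1.76  0.52  0.81 -0.46]
r 125.7 phi 175.2 x 90.2
172.0 [-0.   0.1  0.7]
166.0 [-0.1  0.3  2. ]
158.0 [-0.4  0.8  3.6]
149.0 [-0.7  1.6  5.4]
140.0 [-1.2  2.6  7. ]
130.0 [-1.9  4.   8.6]
120.0 [-2.6  5.7  9.8]
110.0 [-3.5  7.5 10.8]
100.0 [-4.4  9.4 11.3]
90.0 [-5.3 11.4 11.5]
```

```bash
python3 -m handwheel '[0,0.1,0.7,0,0,0,0, -0.1,0.3,2,0,0,0,0, -0.4,0.8,3.6,0,0,0,0, -0.7,1.6,5.4,0,0,0,0, -1.2,2.6,7,0,0,0,0, -1.9,4,8.6,0,0,0,0, -2.6,5.7,9.8,0,0,0,0, -2.6,5.7,9.8,0,0,0,0]'; python3 st.py; python3 arc.py 110 100 90 80 70 60 50
```

```text
t: 14.07
eef_pos: [0.5637, 0.2927, 0.1325]
tool_rot: [0.005, 0.539, 0.842, -0.003]
contact_force: [-5.9, -5.8, 9.7]
gripper_width: 0.085
t 14.07 w [0.5637 0.2927 0.1325] board [90.4  1.8] z 132.5 yaw_rel 89.8 tilt 0.7 F_board -7.8 -2.8 9.7 grip 0.085 q [-0.13  0.6  -0.63  1.71  0.43  0.98 -0.49]
r 127.3 phi 117.2 x 90.4
110.0 [-0.6  1.3  0.6]
100.0 [-1.5  3.3  1.2]
90.0 [-2.5  5.3  1.4]
80.0 [-3.4  7.3  1.2]
70.0 [-4.3  9.2  0.6]
60.0 [-5.1 11.1 -0.3]
50.0 [-5.9 12.7 -1.6]
```

```bash
python3 -m handwheel '[-0.6,1.3,0.5,0,0,0,0, -1.5,3.3,1.1,0,0,0,0, -2.5,5.3,1.2,0,0,0,0, -3.4,7.3,1,0,0,0,0, -4.3,9.2,0.4,0,0,0,0, -5.1,11,-0.5,0,0,0,0, -5.8,12.5,-1.8,0,0,0,0, -5.8,12.5,-1.8,0,0,0,0]'; python3 st.py; python3 arc.py 40 30 22 18 16 14
```

```text
t: 14.73
eef_pos: [0.503, 0.423, 0.1151]
tool_rot: [0.004, 0.537, 0.843, -0.002]
contact_force: [-3.0, 2.7, 3.0]
gripper_width: 0.084
t 14.73 w [0.503  0.423  0.1151] board [ 90.3 145.5] z 115.1 yaw_rel 90.1 tilt 0.5 F_board -1.6 3.7 3.0 grip 0.084 q [-0.36  0.65 -0.63  1.66  0.45  0.98 -0.72]
r 128.4 phi 48.3 x 90.3
40.0 [-0.5  1.2 -1.3]
30.0 [-1.1  2.3 -3.2]
22.0 [-1.4  3.  -4.8]
18.0 [-1.5  3.3 -5.6]
16.0 [-1.6  3.4 -6. ]
14.0 [-1.6  3.5 -6.5]
```

```bash
python3 -m handwheel '[-0.5,1.1,-1.3,0,0,0,0, -1.1,2.1,-3.2,0,0,0,0, -1.4,2.8,-4.6,0,0,0,0, -1.5,3,-5.2,0,0,0,0, -1.5,3,-5.2,0,0,0,0]'; python3 st.py; python3 arc.py 16 13
python3 -m handwheel '[0,0.1,-0.4,0,0,0,0, -0.1,0.1,-0.8,0,0,0,0, -0.1,0.1,-0.8,0,0,0,0]'; python3 st.py; python3 arc.py 13
```

```text
t: 15.15
eef_pos: [0.4874, 0.4567, 0.0638]
tool_rot: [0.003, 0.537, 0.844, 0.001]
contact_force: [-0.3, 5.7, 2.4]
gripper_width: 0.087
t 15.15 w [0.4874 0.4567 0.0638] board [ 90.2 182.7] z 63.8 yaw_rel 90.2 tilt 0.3 F_board 2.1 5.3 2.4 grip 0.087 q [-0.44  0.72 -0.6   1.67  0.5   0.91 -0.8 ]
r 130.5 phi 19.9 x 90.2
16.0 [-0.1  0.3 -0.9]
13.0 [-0.2  0.4 -1.5]
t: 15.4
eef_pos: [0.4862, 0.4594, 0.0561]
tool_rot: [0.002, 0.536, 0.844, 0.002]
contact_force: [-1.8, 4.4, 2.6]
gripper_width: 0.09
t 15.40 w [0.4862 0.4594 0.0561] board [ 90.3 185.6] z 56.1 yaw_rel 90.2 tilt 0.4 F_board 0.2 4.8 2.6 grip 0.090 q [-0.44  0.73 -0.59  1.67  0.51  0.89 -0.8 ]
r 130.9 phi 16.3 x 90.3
13.0 [-0.1  0.2 -0.7]
```

```bash
python3 -m handwheel '[0,0,-0.4,0,0,0,0, 0,0,-0.8,0,0,0,0, 0,0,-0.8,0,0,0,0]'; python3 st.py; python3 arc.py 13
python3 -m handwheel '[0,0,0,0,0,0,0.4, 0,0,0,0,0,0,0.4, 0,0,0,0,0,0,0.4, 0,0,4,0,0,0,0.4, 0,0,8,0,0,0,0.4, 0,0,10,0,0,-7,0.5, -2,-4,10,0,0,-14,0.5, -4,-8,10,0,0,-21,0.5]'; python3 st.py; python3 go.py -25 0 130 -25 0 60 -25 0 9
```

```text
t: 15.65
eef_pos: [0.4854, 0.4613, 0.0481]
tool_rot: [0.001, 0.536, 0.844, 0.003]
contact_force: [-2.1, 6.5, 3.8]
gripper_width: 0.084
t 15.65 w [0.4854 0.4613 0.0481] board [ 90.4 187.7] z 48.1 yaw_rel 90.3 tilt 0.4 F_board 0.8 6.8 3.8 grip 0.084 q [-0.45  0.74 -0.59  1.67  0.51  0.88 -0.81]
r 130.9 phi 12.7 x 90.4
13.0 [ 0.  -0.   0.1]
t: 16.32
eef_pos: [0.4489, 0.3878, 0.1497]
tool_rot: [0.002, 0.683, 0.73, 0.005]
contact_force: [0.8, -1.1, -0.1]
gripper_width: 0.5
t 16.32 w [0.4489 0.3878 0.1497] board [ 26.3 136.4] z 149.7 yaw_rel 68.9 tilt 0.6 F_board 0.2 -1.3 -0.1 grip 0.500 q [-0.37  0.49 -0.6   1.81  0.34  0.93 -1.04]
[-25.   0. 130.] [  1.1  -14.54  -1.97]
[-25.   0.  60.] [  1.1  -14.54  -8.97]
[-25.   0.   9.] [  1.1  -14.54 -14.07]
```

```bash
python3 -m handwheel '[0,-3,0,0,0,-7,0.5, 0.5,-6,0,0,0,-14,0.5, 1,-9,0,0,0,-21,0.5, 1.1,-12,-1,0,0,-28,0.5, 1.1,-14.5,-2,0,0,-35,0.5, 1.1,-14.5,-4,0,0,-42,0.5, 1.1,-14.5,-6,0,0,-49,0.5, 1.1,-14.5,-6,0,0,-56,0.5]'
python3 -m handwheel '[0,0,0,0,0,-7,0.5, 0,0,0,0,0,-12.7,0.5, 0,0,0,0,0,-12.7,0.5]'; python3 st.py;python3 go.py -25 0 9
python3 - <<'E'
from h import *
im=[];p=np.load("p.npy")
for n,(x0,x1,y0,y1) in {"top":(120,320,130,330),"scene":(110,310,230,370)}.items():
    f=read_camera(n)[:,:,::-1].copy();cv2.imwrite(f"pics/{n}7.png",f)
    i=cv2.resize(f[y0:y1,x0:x1],None,fx=2,fy=2,interpolation=cv2.INTER_CUBIC)
    for th in (2.6,2.8):
        X=[90,60-124*np.cos(th)+8*np.sin(th),38+124*np.sin(th)+8*np.cos(th)]
        cv2.circle(i,((proj(n,b2w(p,X))[0]-[x0,y0]+.5)*2).astype(int).tolist(),2,(0,255,255),-1)
    im.append(cv2.copyMakeBorder(i,0,400-i.shape[0],0,0,0))
cv2.imwrite("pics/v7.png",np.hstack(im))
E
```

```text
t: 16.98
eef_pos: [0.4583, 0.2396, 0.0865]
tool_rot: [0.005, 0.947, 0.32, 0.001]
contact_force: [-0.6, 0.0, 0.3]
gripper_width: 0.499
t: 17.23
eef_pos: [0.4582, 0.2386, 0.0861]
tool_rot: [0.006, 0.977, 0.211, 0.0]
contact_force: [0.1, 0.5, -0.7]
gripper_width: 0.5
t 17.23 w [0.4582 0.2386 0.0861] board [-28.1  -2.8] z 86.1 yaw_rel -0.5 tilt 0.7 F_board 0.3 0.4 -0.7 grip 0.500 q [-0.37  0.43 -0.29  2.04  0.2   0.7  -1.93]
[-25.   0.   9.] [ 0.16  0.39 -7.71]
```

View pics/v7.png

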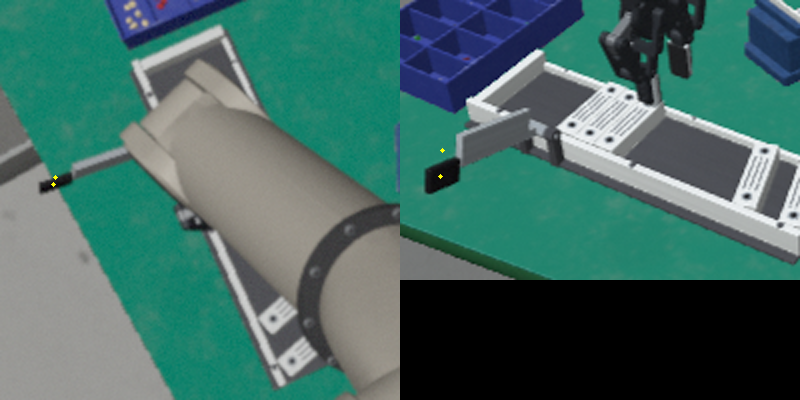

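The tab sits on the 2.8 rad marker, so the stop is laid right back, and the block is still in place. I'll descend behind it and push on to the wall.

```bash
python3 -m handwheel '[0.1,0.4,-3,0,0,0.5,0.5, 0.1,0.4,-6,0,0,0.5,0.5, 0.1,0.4,-7.7,0,0,0.5,0.5, 0.1,0.4,-7.7,0,0,0.5,0.5]'; python3 st.py
python3 -m handwheel '[0.6,0.28,0,0,0,0,0.5, 1.2,0.56,0,0,0,0,0.5, 1.8,0.84,0,0,0,0,0.5, 2.4,1.12,0,0,0,0,0.5, 3,1.4,0,0,0,0,0.5, 3.6,1.68,0,0,0,0,0.5, 4.2,1.96,0,0,0,0,0.5, 4.8,2.24,0,0,0,0,0.5]'; python3 st.py; python3 go.py 65 0 9 92 0 9
```

```text
t: 17.67
eef_pos: [0.4573, 0.2416, 0.0064]
tool_rot: [0.006, 0.975, 0.221, -0.002]
contact_force: [0.1, -0.5, -0.1]
gripper_width: 0.502
t 17.67 w [0.4573 0.2416 0.0064] board [-27.7   0.3] z 6.4 yaw_rel 0.6 tilt 0.8 F_board -0.1 -0.4 -0.1 grip 0.502 q [-0.42  0.57 -0.24  2.06  0.27  0.55 -1.99]
t: 18.33
eef_pos: [0.5044, 0.2634, 0.0067]
tool_rot: [0.007, 0.975, 0.221, -0.004]
contact_force: [-5.5, -2.4, 5.0]
gripper_width: 0.498
t 18.33 w [0.5044 0.2634 0.0067] board [24.2  0.2] z 6.7 yaw_rel 0.6 tilt 0.9 F_board -6.0 0.1 5.0 grip 0.498 q [-0.41  0.63 -0.25  1.94  0.27  0.62 -1.95]
[65.  0.  9.] [3.71 1.7  0.23]
[92.  0.  9.] [6.16 2.84 0.23]
```

```bash
python3 -m handwheel '[0.6,0.27,0.2,0,0,-0.3,0.5, 1.2,0.55,0.2,0,0,-0.6,0.5, 1.8,0.82,0.2,0,0,-0.6,0.5, 2.4,1.1,0.2,0,0,-0.6,0.5, 3,1.38,0.2,0,0,-0.6,0.5, 3.6,1.65,0.2,0,0,-0.6,0.5, 4.2,1.93,0.2,0,0,-0.6,0.5, 4.8,2.2,0.2,0,0,-0.6,0.5]'; python3 st.py; python3 go.py 90 0 9
python3 -m handwheel '[0.4,0.18,0,0,0,0,0.5, 0.8,0.37,0,0,0,0,0.5, 1.2,0.55,0,0,0,0,0.5, 1.3,0.6,0,0,0,0,0.5]'; python3 st.py;python3 go.py 97 0 9
```

```text
t: 19.0
eef_pos: [0.5519, 0.2853, 0.0089]
tool_rot: [0.007, 0.976, 0.216, -0.005]
contact_force: [-5.7, -2.9, 5.0]
gripper_width: 0.5
t 19.00 w [0.5519 0.2853 0.0089] board [76.5  0. ] z 8.9 yaw_rel -0.0 tilt 1.0 F_board -6.4 -0.3 5.0 grip 0.500 q [-0.4   0.68 -0.24  1.81  0.26  0.7  -1.93]
[90.  0.  9.] [1.22 0.56 0.01]
t: 19.33
eef_pos: [0.5654, 0.2916, 0.0089]
tool_rot: [0.007, 0.976, 0.216, -0.005]
contact_force: [-3.2, -0.8, 1.9]
gripper_width: 0.501
t 19.33 w [0.5654 0.2916 0.0089] board [91.5  0.1] z 8.9 yaw_rel -0.0 tilt 1.0 F_board -3.2 0.6 1.9 grip 0.501 q [-0.4   0.7  -0.24  1.77  0.25  0.72 -1.92]
[97.  0.  9.] [0.5  0.23 0.01]
```

```bash
python3 -m handwheel '[0.15,0.07,0,0,0,0,0.5, 0.3,0.14,0,0,0,0,0.5, 0.45,0.2,0,0,0,0,0.5, 0.6,0.27,0,0,0,0,0.5, 0.6,0.27,0,0,0,0,0.5]'; python3 st.py; python3 -m handwheel '[0.15,0.07,0,0,0,0,0.5, 0.3,0.14,0,0,0,0,0.5, 0.4,0.18,0,0,0,0,0.5, 0.4,0.18,0,0,0,0,0.5]'; python3 st.py
```

```text
t: 19.75
eef_pos: [0.5706, 0.294, 0.0089]
tool_rot: [0.008, 0.976, 0.216, -0.006]
contact_force: [-7.8, -3.1, 5.0]
gripper_width: 0.502
t 19.75 w [0.5706 0.294  0.0089] board [97.2  0. ] z 8.9 yaw_rel -0.0 tilt 1.1 F_board -8.4 0.5 5.0 grip 0.502 q [-0.4   0.71 -0.24  1.75  0.25  0.73 -1.92]
t: 20.08
eef_pos: [0.5706, 0.2939, 0.0085]
tool_rot: [0.009, 0.976, 0.216, -0.01]
contact_force: [-15.2, -7.2, 14.1]
gripper_width: 0.499
t 20.08 w [0.5706 0.2939 0.0085] board [97.1  0. ] z 8.5 yaw_rel -0.0 tilt 1.6 F_board -16.8 -0.1 14.1 grip 0.499 q [-0.4   0.71 -0.24  1.75  0.25  0.74 -1.92]
```

It stalled at x = 97.1 against 97 expected, firm on the wall. I'll back off, rise, clear the view and check.

```bash
python3 -m handwheel '[-0.9,-0.42,0,0,0,0,0.5, -1.8,-0.84,0,0,0,0,0.5, -1.8,-0.84,0,0,0,0,0.5, -1.8,-0.84,4,0,0,0,0.5, -1.8,-0.84,8,0,0,0,0.5, -1.8,-0.84,12,0,0,0,0.5, -1.8,-4.8,14,0,0,0,0.5, -1.8,-8.8,15,0,0,0,0.5]'
python3 -m handwheel '[0,-4,0,0,0,0,0.5, 0,-8,0,0,0,0,0.5, 0,-12,0,0,0,0,0.5, 0,-14,0,0,0,0,0.5, 0,-14,0,0,0,0,0.5]';python3 st.py;python3 bars.py c top8
python3 - <<'E'
from h import *
im=[]
for n,(x0,x1,y0,y1) in {"top":(120,320,130,330),"scene":(110,310,230,370)}.items():
    i=cv2.resize(read_camera(n)[y0:y1,x0:x1,::-1],None,fx=2,fy=2,interpolation=cv2.INTER_CUBIC);im.append(cv2.copyMakeBorder(i,0,400-i.shape[0],0,0,0))
cv2.imwrite("pics/v8.png",np.hstack(im))
E
```

```text
t: 20.75
eef_pos: [0.5555, 0.2124, 0.1626]
tool_rot: [0.007, 0.976, 0.219, -0.005]
contact_force: [1.1, -1.9, -0.4]
gripper_width: 0.501
t: 21.17
eef_pos: [0.5573, 0.0652, 0.1632]
tool_rot: [0.009, 0.977, 0.214, -0.004]
contact_force: [-0.0, 0.3, 0.3]
gripper_width: 0.501
t 21.17 w [0.5573 0.0652 0.1632] board [ -11.3 -201.9] z 163.2 yaw_rel -0.2 tilt 1.1 F_board 0.1 0.3 0.3 grip 0.501 q [-0.04  0.38 -0.25  1.88  0.14  0.9  -1.5 ]
bar x 144.0 y -1.5  71.0 x 86.0 ang 0.0
bar x -126.8 y -0.2  25.0 x 92.1 ang 16.7
bar x -177.6 y -0.1  24.8 x 91.7 ang 16.1
21.2167
```

View pics/v8.png

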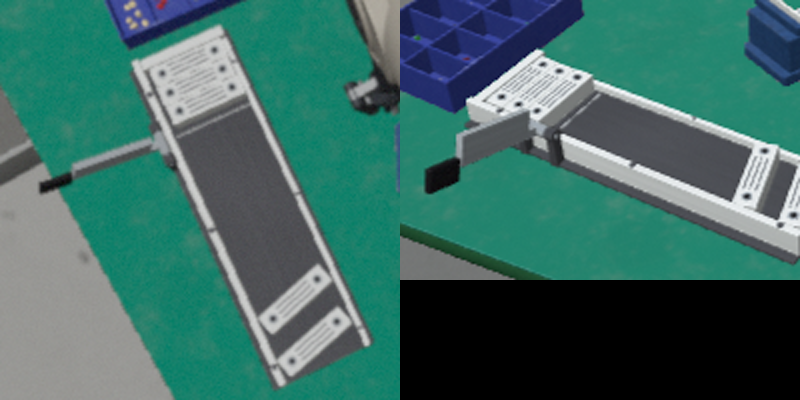

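The batch is tight against the end wall, the stop is laid back, bars 4 and 5 are unmoved and the gripper is clear.

```bash
python3 -c "
from station import *
hand_in()"
```

```text
the job is handed in; nothing more can be done
```

The job is done and handed in at about 21 s of the 72 s allowed.

- **First stage:** I flipped the stop down by its tab. I then slid bars 1–3 square and tight against it, pushing with the fingers from the gap behind bar 3. The push stalled at x = 3.2 mm against 3 mm expected, and the camera measured the three bars as one square block about 73 mm long.
- **Second stage:** I flipped the stop back to about 2.8 rad, where its tab lined up with the projected end-stop position. I then slid the batch on to the end wall. That push stalled at x = 97.1 mm against 97 mm expected, with about 17 N on the tool along the lane.

**Last checks:**
- **Batch:** it is centred at board x = 144.0 mm (nominal 144), at 0° and tight against the wall.
- **Stop:** it is laid back behind the fence.
- **Bars 4 and 5:** they are within about 0.1 mm of where they started.
- **Robot:** it was touching nothing at hand-in.
- **Other things on the table:** the arm did not go near the tin, heat sink or cap below about 130 mm height, but I did not measure their positions again at the end.
- **Disagreement:** the two cameras' board fits differed by about 3.6 mm in world x. I used a value between them, and the contacts agreed with it to within about 0.5 mm.

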